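# Feel a sanded ken blank for raised grain

### The arm

A 6-joint arm with a two-finger parallel gripper is mounted at the origin on the work surface. World frame = base frame: x ahead of the robot, y to its left, z up, the work surface at z = 0. Lengths are in m, angles in rad, forces in N, time in s.
With the tool pointing down it reaches from about 0.35 to 0.775 m from the base axis. Payload 5.5 kg.
Tool frame: the origin (TCP) lies at the very end of the fingers, on their centre line; the grasp point (between the pads) lies 19 mm behind it (env.grip_point_offset is the distance from the TCP to the grasp point, in m); z points along the fingers, y is the line along which they close (so a half turn about z gives the same grasp; the last joint's range is limited). The gripper opens to 85 mm and grips with 20 to 120 N. Pads are 22 mm wide; open, the fingers measure 114 mm over their backs; the gripper's body (76 mm by 85 mm) begins 54 mm behind the grasp point. The pads swing forward as they close: fully open they stand 13 mm farther back than shut.
Start: joints at [-1.343, 0.313, 0.046, 1.304, 0, 1.431], TCP at [0.207, -0.537, 0.231] pointing down, gripper open.
Joint ranges: [-2.76, 2.76], [-0.86, 1.69], [-1.03, 1.26], [-2.2, 2.34], [-1.47, 1.5], [-3.14, 3.14]. Speed limits (rad/s): [2.57, 2.57, 3.14, 3.14, 3.14, 3.14].

### API

Orientations are given as a unit quaternion [w, x, y, z].
In Python, from workcell import sensors, imaging, workorder, env gives the robot as it stands.
- The arm moves only by the shell command python3 -m handwheel 'ROWS' [FORCE]. ROWS is JSON, a list of rows, each a list of 5 numbers: the shift along the tool's x, y, z in mm, then the turn about the tool's z in rad, then the opening, from 0 (shut) to 1 (fully open). A call has 1 to 8 rows; each row is the pose to reach, as a shift and turn from the pose commanded when the call began, along the tool's axes at that moment; what a row does not reach only later rows make up. A row lasts 1/10 s, in which the tool goes at most 50 mm and 8.59 degrees, less where a joint would pass 70% of its speed; a pose out of reach is approached as far as the arm can. A call with a gripper value outside its range is refused whole. The fingers move at their own pace and stop on an object; FORCE is the grip in N (left out, the last holds). Time passes only in rows, so rows that repeat a pose let the fingers close. It gives the time, the measured TCP pose, the force, the opening and the grip force at its end, in the units of the state.
- sensors.get_state(): the state, without advancing time (a new reading comes with each control period).
- imaging.read_camera(name): name is "scene" or "top" or "wrist"; returns a dict with "color" (384x512x3 uint8, blue, green, red), "z_map" (384x512 float32, m along the optical axis (not along the pixel's ray), 0 where there is no reading), "fx", "fy", "cx", "cy" (pixels), "k1" (the pictures are not rectified: a ray, as slopes to the right and down, at radius r is drawn at 1 + k1 r^2 times it, then the intrinsics apply), "xyz" and "rotation" of the camera in the world. Camera axes: x right, y down, z forward; pixel columns grow to the right and rows downward; lengths in m; the calibration is good to about 2 mm. A picture is of the moment at which its call begins.
- workorder.hand_in(): hands the job in; it is judged then, once.
The state is a dict: "clock": time; "joint_pos": joint angles; "qvel": joint speeds; "tau": joint torques, N m; "tcp_pos": TCP position; "orientation": TCP orientation; "wrist_force": force on the tool from outside, world axes, zero at the start; "ft_torque": the same for the moment, N m; "finger_gap": finger opening in m; "grip_force": force on a finger pad.
Only numpy, scipy, OpenCV 4.12 (cv2) and the standard library are available. Lean on these libraries where they do the work, as an engineer would, in place of code of your own. Each camera call takes 0.05 s, during which the arm holds its last target. There are 200 camera calls.

### The job

The birch ken blank lying in the rubber-mounted cradle has just been sanded: with the fingertips closed together, stroke lightly along the top of its shaft from just in front of the flared cup to the point of the spike, then stroke back against the grain to the cup, touching the wood all the way. Keep the touch light, do not shift, grip or lift the blank, and leave the tama ball, scraper, wax block and buffing spindle alone. Finish with the hand drawn clear.

Things in the scene. Friction and masses are not known exactly. Their poses are not given: they have to be found in the camera images.
- rest: cradle of medium-brown wood under the ken blank; base board 200 x 90 x 12 mm, fixed. Origin: centre of its underside, on the bench. x runs along the ken towards the spike's point, y across, z up. An upper board on rubber mounts has two cork V rests at x -55..-41 and 60..74 mm (cheeks end 53 mm above the bench) and a backstop behind the cup (x -87..-81 mm, top 64 mm above the bench).
- mount (a point): centre of the cradle's upper board (184 x 70 x 10 mm, on four soft rubber mounts), on its top face, 36 mm above the bench. Upper board and ken sink straight down together under load: they begin to give at about 1.4 N, then about 1 N per mm, to a hard stop at 9 mm, and spring back up when released.
- ken: the birch ken blank: a pale turned kendama handle without its cross piece, loose, about 70 g, 164 mm long, level in the cradle. Origin: on its axis, 58 mm above the bench, right above the cradle's origin; x along the shaft to the spike's point (it may roll about x). The flared hollow cup, 35 mm across, is at x -80..-64 mm, the shaft in front of it from x -64 to 83 mm.
- ken_start (a point): point on the ken's axis at x = -45 mm of the ken, just in front of the cup, where the stroke begins and ends. Shaft radius = height of its top above the axis, straight lines between, by x along the ken: x -64: 9.5 mm; -56 to -40: 10.5; -15: 11.5; 10: 11.0; 28: 10.5; 40: 8.5; 80: 4.0 mm.
- ken_point (a point): point on the ken's axis at x = 75 mm of the ken, near the rounded point of the spike (which ends at x 83 mm), where the stroke turns back; shaft radius here 4.6 mm.
- tama: bystander: silver tama ball, 60 mm across, loose on a small wooden ring 12 mm high. Origin: its centre.
- scraper: bystander: loose dark horn scraper, a flat plate with round ends, 126 x 46 x 6 mm. Origin: centre of its underside, x along its length.
- wax: bystander: loose rounded block of carnauba wax, 75 x 45 x 28 mm. Origin: centre of its underside, x along its length.
- buff (a point): bystander: a point on the face of the pale buffing wheel (120 mm across, 22 mm thick), 50 mm out from its centre; it turns with the wheel. The wheel stands upright on the hand crank buffing spindle, a dark iron stand fixed to the bench, 165 mm high; about 300 mm farther to the left is the end of the crank's wooden handle.
There are look-alikes about, which are no part of the job. Of the things like the ken, leave any that is blue or pink; of the rest the smaller one is meant.

How it is judged:
By the outcome, as a careful person would: the job done as asked, in the order asked, and still so for the second after the job is handed in, with the robot touching nothing.
It also fails if it takes over 53 s, if anything falls off the work surface, if the arm or the gripper's body presses on something with over 40 N, if the wrist force passes 120 N, or if a joint passes its speed limit or range.

## Working session

There is one attempt and no reset: what is moved stays moved. The work goes in short steps, Python scripts to look and compute and a shell command to move; the robot and the scene stay as the last step left them, time stands still between calls to the robot, and variables do not carry over. Pictures are saved under pics/ and viewed, at most 10 in all, crops included, and the job is handed in when it is done.

```bash
mkdir -p pics; ls
cat > h.py <<'E'
import numpy as np, cv2
from workcell import sensors, imaging, workorder, env
def cam(n):
    c=imaging.read_camera(n); return c
def ray(c,u,v):
    x=(np.asarray(u,float)-c["cx"])/c["fx"]; y=(np.asarray(v,float)-c["cy"])/c["fy"]
    a,b=x.copy(),y.copy()
    for _ in range(20):
        s=1+c["k1"]*(a*a+b*b); a,b=x/s,y/s
    return a,b
def pts(c,u,v):   # via z_map
    a,b=ray(c,u,v); z=c["z_map"][np.asarray(v,int),np.asarray(u,int)]
    p=np.stack([a*z,b*z,z],-1)
    return p@rot(c).T+np.array(c["xyz"])
def rot(c):
    r=np.array(c["rotation"],float)
    if r.shape==(3,3): return r
    from scipy.spatial.transform import Rotation as R
    return R.from_quat(r[[1,2,3,0]]).as_matrix()
def plane(c,u,v,h):
    a,b=ray(c,u,v); d=np.stack([a,b,np.ones_like(a)],-1)@rot(c).T; o=np.array(c["xyz"])
    return o+d*((h-o[2])/d[...,2])[...,None]
E
python3 - <<'E'
from h import *
import pickle
for n in("top","scene"):
    c=cam(n); pickle.dump(c,open(n+".pkl","wb")); cv2.imwrite(f"pics/{n}0.png",c["color"]); print(n,c["xyz"],c["rotation"],c["k1"],c["fx"])
s=sensors.get_state();print(s)
E
```

```text
pics
top [ 0.44641421 -0.02640929  1.05180859] [-0.03653009  0.71164136 -0.70109003  0.02655007] 0.00507312389809366 388.80526707562797
scene [1.09081304 0.46531474 0.72395362] [-0.18377841  0.37466944  0.82705786 -0.37659474] -0.08740188941763159 381.7510458835773
{'clock': 0.1, 'joint_pos': array([-1.34258180e+00,  3.13927494e-01,  4.50834995e-02,  1.30361868e+00,
        2.87525650e-05,  1.43117671e+00]), 'qvel': array([-0.00235584, -0.00293109,  0.0049155 ,  0.0008622 , -0.00207216,
       -0.00205316]), 'tau': array([ 1.75563633e-03, -4.81727135e+01,  2.99242473e+01,  1.28088307e-02,
       -1.45565773e-04,  2.13517438e-06]), 'tcp_pos': array([ 0.20664935, -0.53608285,  0.23049309]), 'orientation': array([-8.32995257e-04,  9.83134535e-01,  1.82881904e-01, -2.25333320e-05]), 'wrist_force': array([-0.18558161, -1.47522574,  0.86758438]), 'ft_torque': array([-0.05821975,  0.00882093, -0.00275732]), 'grip_force': 0.0, 'finger_gap': 0.08524780662276026}
```

View pics/top0.png

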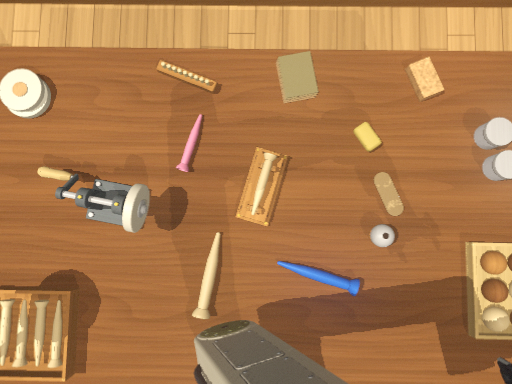

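View pics/scene0.png

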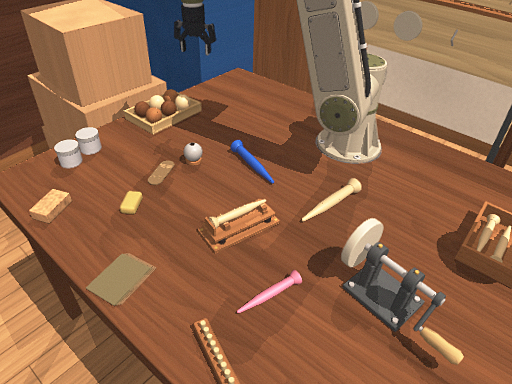

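Top view candidates: the ken in the cradle (263,182); a pink one (191,143), a blue one (320,277), a bigger pale one on the bench (208,276), and pale ones in the box at left (30,330). By the description, the pale, smaller one in the cradle (263,182) is meant. I'll check it in a close crop and measure it.

Run:
```python
from h import *
import pickle
c=pickle.load(open("top.pkl","rb"))
cv2.imwrite("pics/crop1.png",cv2.resize(c["color"][140:230,225:300],None,fx=6,fy=6,interpolation=cv2.INTER_CUBIC))
v,u=np.mgrid[140:230,225:300]; u=u.ravel();v=v.ravel()
P=pts(c,u,v)
hsv=cv2.cvtColor(c["color"],cv2.COLOR_BGR2HSV)[v,u]
print(hsv[(u==265)&(v==175)],hsv[(u==245)&(v==205)])
# cradle (everything above 8mm)
m=P[:,2]>0.008; r=cv2.minAreaRect(P[m,:2].astype(np.float32)); print("cradle",m.sum(),r)
k=(hsv[:,1]<125)&(hsv[:,2]>150)&(P[:,2]>.03)
# ken by colour
mask=np.zeros(c["color"].shape[:2],np.uint8); mask[v[k],u[k]]=1
n,l,st,ce=cv2.connectedComponentsWithStats(mask); i=1+np.argmax(st[1:,4]); print(st[i],ce[i])
vv,uu=np.nonzero(l==i); Q=plane(c,uu,vv,0.060); r=cv2.minAreaRect(Q[:,:2].astype(np.float32)); print("ken",r)
mu=Q[:,:2].mean(0); w,V=np.linalg.eigh(np.cov(Q[:,:2].T)); a=V[:,1]; s=(Q[:,:2]-mu)@a; t=(Q[:,:2]-mu)@V[:,0]
print(mu,a,np.degrees(np.arctan2(a[1],a[0])),s.min(),s.max())
Z=pts(c,uu,vv)[:,2]
for b in np.linspace(s.min(),s.max(),14)[:-1]:
    q=(s>=b)&(s<b+.0135); print(round(b*1e3),np.ptp(t[q]).round(4),np.median(t[q]).round(4),np.percentile(Z[q],90).round(4))
```

```text
[[ 20  86 247]] [[ 17 154 229]]
cradle 2489 ((0.5525462031364441, -0.029486313462257385), (0.12849301099777222, 0.20616355538368225), 74.47175598144531)
[251 152  26  63 506] [262.26482213 180.15810277]
ken ((0.5621412992477417, -0.008360020816326141), (0.031840432435274124, 0.16486743092536926), 71.18839263916016)
[ 0.56968269 -0.01479258] [-0.96361079  0.26730928] 164.4957843151263 -0.07325927491288954 0.09162213306129384
-73 0.032 0.0002 0.0773
-61 0.0245 0.0002 0.0713
-48 0.0213 -0.0002 0.0714
-35 0.0215 0.0003 0.0712
-23 0.0212 -0.0006 0.0715
-10 0.0219 0.0001 0.0726
3 0.0212 -0.001 0.0721
16 0.0219 0.0005 0.0712
28 0.0207 0.0001 0.071
41 0.0187 0.0004 0.0688
54 0.0155 0.0002 0.0675
66 0.013 0.0002 0.0686
79 0.0098 0.0004 0.0653
```

View pics/crop1.png

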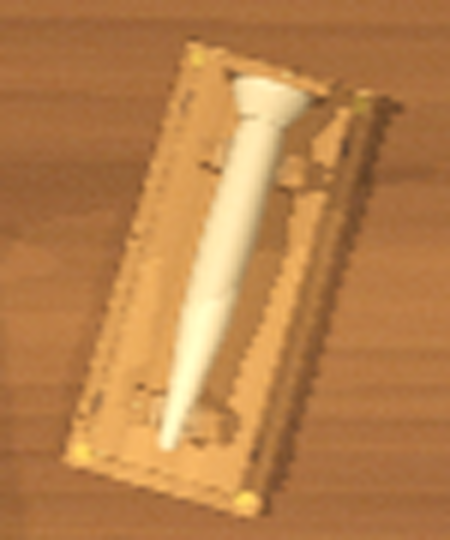

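The crop confirms it: the pale ken, cup at the top (far end, crop 270,95) and spike towards the robot (crop 168,445). Length of 165 mm and tops at 71–77 mm agree with the description. Next I'll go above it, shutting the fingers on the way.

```bash
python3 -m handwheel '[[65,-45,0,-0.14,0],[130,-90,0,-0.28,0],[195,-135,0,-0.42,0],[260,-180,0,-0.56,0],[325,-225,0,-0.70,0],[390,-270,0,-0.84,0],[455,-315,0,-0.98,0],[519,-360,0,-1.12,0]]' 20
python3 - <<'E'
from h import *
s=sensors.get_state(); 
from scipy.spatial.transform import Rotation as R
M=R.from_quat(s["orientation"][[1,2,3,0]]).as_matrix(); t=np.array([.562,-.013,.2]);print(s["joint_pos"])
yaw=np.arctan2(M[1,0],M[0,0]);print(M.T@(t-s["tcp_pos"])*1e3,"turn",-(2.871-yaw))
E
```

```text
clock: 0.9
tcp_pos: [0.4323, -0.2039, 0.2311]
orientation: [-0.0, 0.734, 0.679, -0.0]
wrist_force: [0.6, -1.1, -0.5]
finger_gap: -0.0001
grip_force: 0.0
[-6.08827374e-01  1.25664615e-01 -1.93733736e-01  1.25147838e+00
 -5.97322218e-05  1.03946005e+00]
[200.34002164 114.56304802  31.10473917] turn -1.3776947675989621
```

```bash
python3 -m handwheel '[[40,23,6,-0.14,0],[80,46,12,-0.28,0],[120,69,18,-0.42,0],[160,92,24,-0.56,0],[200,114,31,-0.70,0],[200,114,31,-0.84,0],[200,114,31,-0.98,0],[200,114,31,-1.12,0]]'
cat > st.py <<'E'
from h import *
import sys
from scipy.spatial.transform import Rotation as R
# arg: target x along ken, height, -> rows delta
O=np.array([.5618,-.0126]); A=2.871
def go(kx,z,O=O,A=A,ky=0):
    s=sensors.get_state(); M=R.from_quat(s["orientation"][[1,2,3,0]]).as_matrix()
    a=np.array([np.cos(A),np.sin(A)]); b=np.array([-a[1],a[0]]); t=np.r_[O+a*kx+b*ky,z]
    d=s["tcp_pos"][:2]-O
    print("ken xy",(d@a*1e3).round(1),(d@b*1e3).round(1),"z",s["tcp_pos"][2].round(4),"delta",(M.T@(t-s["tcp_pos"])*1e3).round(1),"turn",round(-(A-np.arctan2(M[1,0],M[0,0])),3))
if __name__=="__main__": go(float(sys.argv[1])/1e3,float(sys.argv[2])/1e3)
E
python3 st.py 0 200
```

```text
clock: 1.7
tcp_pos: [0.5617, -0.0151, 0.1994]
orientation: [-0.001, 0.26, 0.966, -0.0]
wrist_force: [-0.7, -0.7, 1.0]
finger_gap: -0.0002
grip_force: 0.0
ken xy -0.5 2.4 z 0.1994 delta [ 1.1  2.2 -0.6] turn -0.256
```

```bash
python3 -m handwheel '[[1,2,0,-0.13,0],[1,2,0,-0.256,0],[1,2,0,-0.256,0],[1,2,0,-0.256,0]]'; python3 st.py 0 200
python3 - <<'E'
from h import *
import pickle
c=cam("wrist"); pickle.dump(c,open("w.pkl","wb")); cv2.imwrite("pics/w1.png",c["color"]); print(c["xyz"],rot(c).round(3))
E
```

```text
clock: 2.1
tcp_pos: [0.5618, -0.0137, 0.2]
orientation: [-0.0, 0.14, 0.99, -0.0]
wrist_force: [-0.4, 0.0, 0.3]
finger_gap: 0.0004
grip_force: 0.0
ken xy -0.3 1.1 z 0.2 delta [ 0.3  1.1 -0. ] turn -0.01
[0.49398479 0.0050045  0.34182519] [[ 0.277  0.923  0.266]
 [ 0.961 -0.267 -0.077]
 [-0.     0.277 -0.961]]
```

View pics/w1.png

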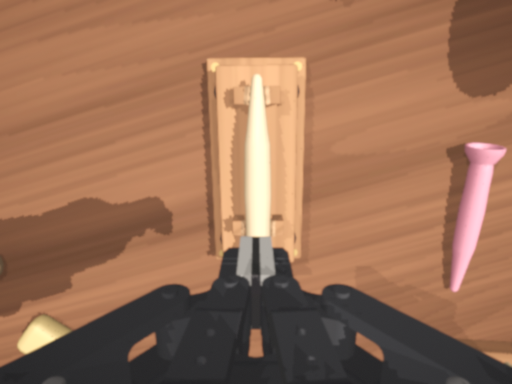

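The wrist view shows the ken centred under the shut fingers, with its spike tip at (257,76) and the fingertips at (256,240) hiding the cup. I'll measure the axis and top heights from here.

Run:
```python
from h import *
import pickle
c=pickle.load(open("w.pkl","rb"))
hsv=cv2.cvtColor(c["color"],cv2.COLOR_BGR2HSV)
m=((hsv[...,1]<115)&(hsv[...,2]>170)).astype(np.uint8); m[236:]=0
n,l,st,ce=cv2.connectedComponentsWithStats(m); i=l[180,257]; print(st[i])
O=np.array([.5618,-.0126]);A=2.871;a=np.array([np.cos(A),np.sin(A)]);b=np.array([-a[1],a[0]])
for v in range(st[i][1],236,8):
    u=np.nonzero(l[v]==i)[0]; e=plane(c,np.array([u.min()-.5,u.max()+.5]),np.array([v,v]),.058)[:,:2]-O
    um=np.arange(int(u.mean())-1,int(u.mean())+3); T=pts(c,um,np.full(4,v)); 
    tk=(T[:,:2]-O)@a*1e3
    print(v,"x",tk.mean().round(1),"ymid",(e.mean(0)@b*1e3).round(2),"w",(np.linalg.norm(e[0]-e[1])*1e3).round(1),"top",(T[:,2]*1e3).round(1).max())
e=plane(c,np.array([257.]),np.array([st[i][1]-.5]),.059)[0,:2]-O; print("tip x",e@a*1e3)
```

```text
[  208    58    97   178 11018]
58 x 100.8 ymid -21.6 w 27.8 top 11.4
66 x 92.4 ymid 0.48 w 75.4 top 36.4
74 x 86.0 ymid -3.37 w 68.0 top 35.0
82 x 78.7 ymid -2.55 w 66.8 top 62.0
90 x 72.8 ymid -2.9 w 68.0 top 60.5
98 x 66.7 ymid -2.46 w 67.6 top 61.6
106 x 59.6 ymid -3.22 w 68.0 top 36.0
114 x 54.6 ymid -2.78 w 67.6 top 65.7
122 x 48.3 ymid -2.73 w 68.0 top 64.4
130 x 42.0 ymid -2.69 w 68.4 top 64.2
138 x 35.9 ymid -3.06 w 68.0 top 66.0
146 x 29.8 ymid -3.02 w 68.4 top 67.9
154 x 23.1 ymid -2.56 w 68.0 top 67.0
162 x 16.9 ymid -2.94 w 67.6 top 68.4
170 x 10.2 ymid -2.48 w 67.2 top 68.9
178 x 3.6 ymid -2.85 w 68.5 top 68.1
186 x -2.9 ymid 0.17 w 63.0 top 68.9
194 x -9.7 ymid 0.23 w 61.7 top 69.7
202 x -16.8 ymid -0.14 w 63.0 top 69.3
210 x -24.1 ymid 0.36 w 62.5 top 67.5
218 x -31.3 ymid -0.45 w 62.9 top 67.8
226 x -38.5 ymid -4.79 w 51.1 top 67.7
234 x -46.1 ymid -5.65 w 47.9 top 67.0
tip x 96.89530088989014
```

Run:
```python
from h import *
import pickle
c=pickle.load(open("w.pkl","rb"))
hsv=cv2.cvtColor(c["color"],cv2.COLOR_BGR2HSV); print(hsv[180,210:305:6].tolist())
S=hsv[...,1]
thr,m=cv2.threshold(np.ascontiguousarray(S[70:236,215:300]),0,1,cv2.THRESH_BINARY_INV|cv2.THRESH_OTSU); print(thr)
n,l,st,ce=cv2.connectedComponentsWithStats(m); i=l[110,42]; print(st[i])
O=np.array([.5618,-.0126]);A=2.871;a=np.array([np.cos(A),np.sin(A)]);b=np.array([-a[1],a[0]])
for v in range(st[i][1],160,8):
    u=np.nonzero(l[v]==i)[0]+215; e=plane(c,np.array([u.min()-.5,u.max()+.5]),np.array([v,v])+70,.058)[:,:2]-O
    print("x",(e.mean(0)@a*1e3).round(1),"ymid",(e.mean(0)@b*1e3).round(2),"w",(np.linalg.norm(e[0]-e[1])*1e3).round(1))
```

```text
[[11, 130, 135], [13, 125, 180], [14, 112, 244], [14, 111, 244], [13, 123, 187], [13, 123, 190], [17, 75, 218], [24, 47, 255], [30, 30, 255], [30, 35, 255], [16, 78, 241], [14, 115, 227], [14, 114, 228], [14, 110, 247], [14, 113, 234], [14, 114, 232]]
79.0
[  30    4   26  162 3307]
x 84.8 ymid 0.15 w 3.1
x 78.9 ymid 0.21 w 7.9
x 72.8 ymid 0.26 w 9.5
x 66.7 ymid 0.32 w 11.1
x 60.5 ymid -0.02 w 12.0
x 54.2 ymid 0.04 w 13.7
x 47.9 ymid 0.1 w 15.4
x 41.5 ymid 0.16 w 15.5
x 35.0 ymid -0.19 w 18.0
x 28.4 ymid -0.13 w 19.8
x 21.8 ymid -0.07 w 19.9
x 15.0 ymid -0.01 w 20.0
x 8.2 ymid 0.05 w 20.2
x 1.3 ymid -0.31 w 21.1
x -5.7 ymid -0.25 w 21.3
x -12.8 ymid -0.19 w 21.4
x -20.0 ymid -0.13 w 21.6
x -27.2 ymid 0.36 w 20.8
x -34.6 ymid -0.01 w 20.1
x -42.1 ymid 0.05 w 20.2
```

```bash
python3 -m handwheel '[[-15,1,0,-0.01,0],[-30,1,20,-0.01,0],[-46,1,50,-0.01,0],[-46,1,90,-0.01,0],[-46,1,110,-0.01,0],[-46,1,120,-0.01,0],[-46,1,120,-0.01,0],[-46,1,120,-0.01,0]]'; python3 st.py -46 68.5
cat > f.py <<'E'
from h import *
F=[];Z=[]
for _ in range(8):
    imaging.read_camera("wrist"); s=sensors.get_state(); F.append(s["wrist_force"]); Z.append(s["tcp_pos"])
print("F",np.mean(F,0).round(2),"sd",np.std(F,0).round(2),"tcp",np.mean(Z,0).round(4),np.std(Z,0).round(5), "t",s["clock"])
E
python3 f.py
```

```text
clock: 2.95
tcp_pos: [0.6073, -0.0256, 0.0814]
orientation: [0.001, 0.134, 0.991, -0.0]
wrist_force: [0.2, -0.9, -0.1]
finger_gap: 0.0003
grip_force: 0.0
ken xy -47.3 0.3 z 0.0814 delta [ 1.3  0.3 12.9] turn 0.002
F [-0.05 -0.2   0.08] sd [0.46 0.64 0.4 ] tcp [ 0.6074 -0.0255  0.0816] [3.4e-04 6.0e-05 4.2e-04] t 3.35
```

```bash
python3 -m handwheel '[[1,0,4,0,0],[1,0,8,0,0],[1,0,11,0,0],[1,0,11,0,0]]'; python3 f.py;  python3 -m handwheel '[[0,0,0.5,0,0],[0,0,1,0,0],[0,0,1,0,0]]'; python3 f.py; python3 -m handwheel '[[0,0,0.5,0,0],[0,0,1,0,0],[0,0,1,0,0]]'; python3 f.py
```

```text
clock: 3.75
tcp_pos: [0.6053, -0.0251, 0.0687]
orientation: [-0.0, 0.133, 0.991, -0.0]
wrist_force: [-0.9, -0.1, 1.5]
finger_gap: 0.0002
grip_force: 0.9
F [-0.39  0.32  0.59] sd [0.74 0.42 0.62] tcp [ 0.6054 -0.0251  0.0692] [1.1e-04 3.0e-05 1.0e-04] t 4.15
clock: 4.45
tcp_pos: [0.6056, -0.0251, 0.0684]
orientation: [0.0, 0.133, 0.991, -0.0]
wrist_force: [-0.9, 1.3, 1.7]
finger_gap: -0.0001
grip_force: 1.0
F [-0.91  0.13  1.95] sd [0.51 0.51 0.38] tcp [ 0.6056 -0.0251  0.0684] [1.e-05 1.e-05 2.e-05] t 4.85
clock: 5.15
tcp_pos: [0.6056, -0.0251, 0.0673]
orientation: [0.0, 0.133, 0.991, -0.0]
wrist_force: [-1.2, -0.3, 3.1]
finger_gap: 0.0002
grip_force: 1.5
F [-0.53  0.06  2.9 ] sd [0.47 0.39 0.31] tcp [ 0.6056 -0.0251  0.0673] [2.e-05 1.e-05 2.e-05] t 5.55
```

Contact is at a measured z of about 68.8 mm, against 68.7 expected, and the stiffness also agrees. I'll lift briefly, set down 3.5 mm nearer the cup with about 1 mm of give, then start the stroke.

```bash
python3 -m handwheel '[[0,0,-4,0,0],[-3.5,0,-4,0,0],[-3.5,0,-2,0,0],[-3.5,0,-0.3,0,0],[-3.5,0,-0.3,0,0],[-3.5,0,-0.3,0,0]]'; python3 f.py; python3 -m handwheel '[[5,0,-0.2,0,0],[10,0,-0.4,0,0],[15,0,-0.6,0,0],[20,0,-0.8,0,0],[25,0,-0.9,0,0],[31,0,-0.9,0,0],[37,0,-0.9,0,0],[43,0,-0.9,0,0]]'; python3 f.py; python3 st.py -6 68.6
```

```text
clock: 6.15
tcp_pos: [0.6096, -0.0262, 0.0679]
orientation: [0.001, 0.134, 0.991, -0.0]
wrist_force: [2.3, -0.5, 2.1]
finger_gap: -0.0003
grip_force: 1.3
F [ 2.19 -0.33  2.84] sd [0.63 0.55 0.49] tcp [ 0.6094 -0.0262  0.0679] [1.4e-04 3.0e-05 7.0e-05] t 6.55
clock: 7.35
tcp_pos: [0.5669, -0.0145, 0.0685]
orientation: [-0.0, 0.133, 0.991, -0.0]
wrist_force: [2.6, -0.4, 2.6]
finger_gap: 0.0
grip_force: 1.3
F [-1.57  0.24  3.1 ] sd [1.13 0.84 0.22] tcp [ 0.5661 -0.0143  0.0681] [1.8e-04 7.0e-05 1.6e-04] t 7.75
ken xy -5.0 0.5 z 0.068 delta [-1.   0.5 -0.6] turn 0.003
```

```bash
python3 -m handwheel '[[6,0,-0.3,0,0],[12,0,-0.2,0,0],[18,0,-0.1,0,0],[24,0,0,0,0],[30,0,0.2,0,0],[36,0,0.3,0,0],[40,0,0.5,0,0],[44,0,0.6,0,0]]'; python3 f.py; python3 st.py 38.5 67.6
```

```text
clock: 8.55
tcp_pos: [0.5247, -0.0029, 0.0679]
orientation: [0.0, 0.133, 0.991, -0.0]
wrist_force: [1.1, 0.5, 1.4]
finger_gap: -0.0003
grip_force: 0.8
F [-1.17  0.64  2.14] sd [1.04 0.78 0.51] tcp [ 0.5242 -0.0028  0.0676] [1.1e-04 4.0e-05 1.1e-04] t 8.95
ken xy 38.7 0.6 z 0.0675 delta [-0.2  0.6 -0.1] turn 0.003
```

```bash
python3 -m handwheel '[[4,0.2,0.8,0,0],[8,0.4,1.5,0,0],[12,0.5,2.2,0,0],[17,0.5,2.7,0,0],[22,0.5,3.3,0,0],[27,0.5,3.9,0,0],[32,0.5,4.4,0,0],[37,0.5,5,0,0]]'; python3 f.py; python3 st.py 75.7 62.7
```

```text
clock: 9.75
tcp_pos: [0.489, 0.0074, 0.0628]
orientation: [0.0, 0.133, 0.991, -0.0]
wrist_force: [0.9, -0.5, 2.3]
finger_gap: -0.0
grip_force: 1.0
F [-1.73  0.41  2.33] sd [0.77 0.43 0.39] tcp [0.4884 0.0075 0.0626] [1.9e-04 6.0e-05 7.0e-05] t 10.15
ken xy 75.8 0.2 z 0.0625 delta [-0.1  0.2 -0.2] turn 0.003
```

```bash
python3 -m handwheel '[[4,0,0.5,0,0],[8,0,0.9,0,0],[10,0,1.1,0,0],[10,0,1.1,0,0]]'; python3 f.py; python3 st.py 85 61.5
python3 - <<'E'
from h import *
c=cam("wrist"); cv2.imwrite("pics/w2.png",c["color"]); c=cam("scene"); cv2.imwrite("pics/s2.png",cv2.resize(c["color"][170:270,170:310],None,fx=5,fy=5,interpolation=cv2.INTER_CUBIC))
E
```

```text
clock: 10.55
tcp_pos: [0.4797, 0.0099, 0.0619]
orientation: [0.0, 0.133, 0.991, -0.0]
wrist_force: [0.5, -0.1, 2.4]
finger_gap: -0.0002
grip_force: 0.9
F [0.13 0.1  2.24] sd [0.28 0.5  0.25] tcp [0.4797 0.0099 0.0617] [1.e-05 1.e-05 4.e-05] t 10.95
ken xy 85.1 0.3 z 0.0617 delta [-0.1  0.3  0.2] turn 0.003
```

View pics/s2.png

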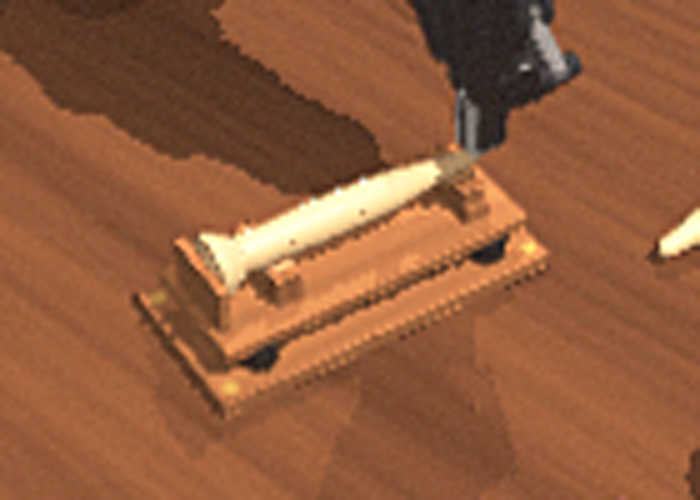

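The crop shows the shut fingers on the spike's point (470,150), with the ken still seated in both rests and the cup against the backstop. Stroking back now.

```bash
python3 -m handwheel '[[-5,0,-0.5,0,0],[-10,0,-1.1,0,0],[-15,0,-1.7,0,0],[-20,0,-2.2,0,0],[-25,0,-2.8,0,0],[-30,0,-3.3,0,0],[-34,0,-3.8,0,0],[-38,0,-4.5,0,0]]'; python3 f.py; python3 st.py 47.1 66.2
```

```text
clock: 11.85
tcp_pos: [0.5168, -0.0003, 0.0663]
orientation: [-0.0, 0.133, 0.991, -0.0]
wrist_force: [-2.8, 0.5, 2.0]
finger_gap: 0.0
grip_force: 1.2
F [ 0.3  -0.04  1.84] sd [0.6  0.52 0.34] tcp [ 5.174e-01 -4.000e-04  6.660e-02] [1.3e-04 5.0e-05 5.0e-05] t 12.25
ken xy 46.2 0.1 z 0.0666 delta [0.9 0.1 0.4] turn 0.003
```

```bash
python3 -m handwheel '[[-4,0,-0.5,0,0],[-8,0,-1.1,0,0],[-14,0,-1.3,0,0],[-20,0,-1.5,0,0],[-26,0,-1.6,0,0],[-32,0,-1.7,0,0],[-38,0,-1.9,0,0],[-44,0,-2,0,0]]'; python3 f.py; python3 st.py 2.5 68.5
```

```text
clock: 13.05
tcp_pos: [0.5595, -0.012, 0.0683]
orientation: [-0.0, 0.134, 0.991, -0.0]
wrist_force: [-2.0, -0.0, 2.4]
finger_gap: 0.0002
grip_force: 1.3
F [ 1.38 -0.65  2.28] sd [0.79 0.53 0.21] tcp [ 0.5602 -0.0122  0.0686] [0.00032 0.0001  0.00012] t 13.45
ken xy 2.3 0.0 z 0.0687 delta [0.2 0.  0.2] turn 0.003
```

```bash
python3 -m handwheel '[[-6,0,-0.1,0,0],[-12,0,-0.1,0,0],[-18,0,-0.1,0,0],[-24,0,-0.1,0,0],[-30,0,0,0,0],[-36,0,0.3,0,0],[-42,0,0.5,0,0],[-48,0,0.8,0,0]]'; python3 f.py; python3 st.py -49 67.7
```

```text
clock: 14.25
tcp_pos: [0.6057, -0.0247, 0.0674]
orientation: [-0.0, 0.134, 0.991, -0.0]
wrist_force: [-3.1, 0.6, 3.4]
finger_gap: -0.0001
grip_force: 1.6
F [ 1.53 -0.57  2.68] sd [0.87 0.26 0.47] tcp [ 0.6065 -0.0249  0.0678] [1.7e-04 7.0e-05 2.0e-04] t 14.65
ken xy -46.0 -0.1 z 0.068 delta [-3.  -0.1  0.3] turn 0.003
```

Last few mm to the cup, then straight up and clear.

```bash
python3 -m handwheel '[[-2,0,0,0,0],[-3,0,0,0,0],[-3,0,0,0,0]]'; python3 -m handwheel '[[0,0,-5,0,0],[0,0,-20,0,0],[0,0,-60,0,0],[0,0,-105,0,0],[0,0,-140,0,0],[0,0,-150,0,0],[0,0,-150,0,0]]'; python3 -m handwheel '[[40,0,0,0,0],[80,0,0,0,0],[120,0,0,0,0],[160,0,0,0,0],[160,0,0,0,0],[160,0,0,0,0],[160,0,0,0,0]]'
python3 - <<'E'
from h import *
c=cam("scene"); cv2.imwrite("pics/s3.png",cv2.resize(c["color"][170:270,170:310],None,fx=5,fy=5,interpolation=cv2.INTER_CUBIC))
E
```

```text
clock: 14.95
tcp_pos: [0.6069, -0.025, 0.067]
orientation: [-0.001, 0.133, 0.991, 0.0]
wrist_force: [-1.9, 1.0, 2.8]
finger_gap: -0.0
grip_force: 1.7
clock: 15.65
tcp_pos: [0.6095, -0.0256, 0.2195]
orientation: [0.002, 0.134, 0.991, -0.0]
wrist_force: [-0.6, -0.8, 0.1]
finger_gap: -0.0003
grip_force: 0.0
clock: 16.35
tcp_pos: [0.4546, 0.0168, 0.2167]
orientation: [-0.0, 0.134, 0.991, -0.0]
wrist_force: [0.6, -0.4, 0.2]
finger_gap: 0.0
grip_force: 0.0
```

View pics/s3.png

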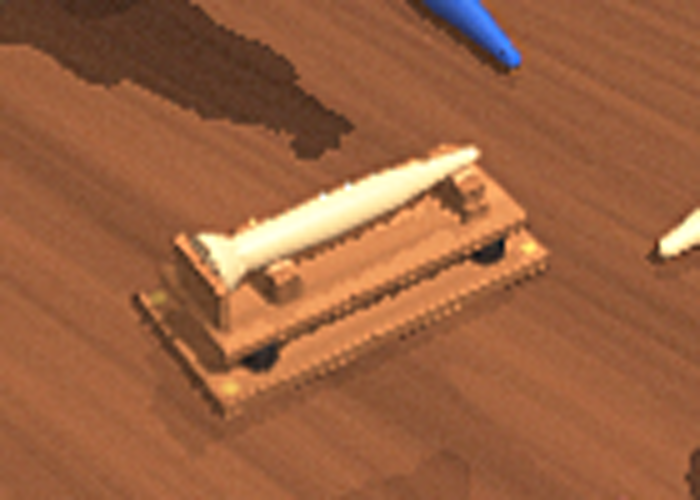

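The ken still lies in the cradle, cup at (225,255) and spike tip at (475,152), with the board sprung back up and the hand clear.

```bash
python3 -c "
from workcell import workorder; print(workorder.hand_in())"
```

```text
the job is handed in; nothing more can be done
None
```

I stroked the ken blank lightly from the cup to the spike's point and back, reading contact at every check (about 1.4–3.4 N). The blank looks unmoved in its cradle, the hand is clear, and the job was handed in at about 16 s; no verdict came back.

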